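# Lock the lunch box for carrying

## Robot

A 7-joint arm with a two-finger parallel gripper is mounted at the origin on the work surface. World frame = base frame: x ahead of the robot, y to its left, z up, the work surface at z = 0. Lengths are in m, angles in degrees, forces in N, time in s.
With the tool pointing down it reaches from about 0.375 to 0.925 m from the base axis. Payload 3.1 kg.
Tool frame: the origin (TCP) lies at the very end of the fingers, on their centre line; the grasp point (between the pads) lies pinch_z behind it (pinch_z is the distance from the TCP to the grasp point, in m); z points along the fingers, y is the direction in which the jaws open and shut (so a half turn about z gives the same grasp; the last joint's range is limited). The gripper opens to 85 mm and grips with 20 to 120 N. Pads are 22 mm wide; open, the fingers measure 114 mm over their backs; the gripper's body (76 mm by 85 mm) begins 54 mm behind the grasp point. The pads swing forward as they close: fully open they stand 13 mm farther back than shut.
Start: joints at [-82.494, 21.939, 2.515, 91.553, -1.026, 66.532, -2.859], TCP at [0.147, 0.633, 0.231] pointing down, gripper open.
Joint ranges: [-149.38, 149.38], [-23.57, 123.04], [-84.95, 90], [0, 143.3], [-89.99, 269.99], [3.08, 112.72], [-163.45, 163.45]. Speed limits (degrees/s): [159.86, 159.86, 180, 180, 180, 180, 180].

## Interface

Orientations are given as a 3x3 rotation matrix whose columns are the frame's x, y, z axes.
In Python, from cell import read_state, read_camera, camera_info, close_job, pinch_z gives the robot as it stands.
- The arm moves only by the shell command python3 -m pendant 'ROWS'. ROWS is JSON, one flat list of numbers, 5 for each row, row after row: the shift along the tool's x, y, z in cm, then the turn about the tool's z in rad, then the finger opening in cm, from 0 to 8.54. A call has 1 to 12 rows; each row shifts and turns the commanded pose from where the row before left it, along the tool's axes as they then stand; what a row does not reach is not made up. A row lasts 1/12 s, in which the tool goes at most 41.7 mm and 7.16 degrees, less where a joint would pass 70% of its speed; a pose out of reach is approached as far as the arm can. A call is refused whole if a number of a shift passes 4.17 or a number of a turn 0.125, either way. A call with a gripper value outside its range is refused whole. The fingers move at their own pace and stop on an object; the grip force is fixed at half the most. Time passes only in rows, so rows that do not move let the fingers close. It gives the time, the measured TCP pose, the force and the opening at its end, in the units of the state.
- read_state(): the state, without advancing time (a new reading comes with each control period).
- read_camera(name): name is "side" or "top"; returns the picture (384x512x3 uint8, blue, green, red); there is no depth.
- camera_info(name): a dict with "camera_matrix" (3x3 intrinsics, pixels), "k1" (the pictures are not rectified: a ray, as slopes to the right and down, at radius r is drawn at 1 + k1 r^2 times it, then the intrinsics apply), "position" and "rotation" of the camera in the world. Camera axes: x right, y up, looking along -z (the intrinsics and any distortion apply to the point x, -y, -z); pixel columns grow to the right and rows downward; lengths in m; the calibration is good to about 2 mm. A picture is of the moment at which its call begins. camera_info takes no time and is no camera call.
- close_job(): hands the job in, once; it reports no verdict.
The state is a dict: "time_s": time; "q": joint angles; "dq": joint speeds; "effort": joint torques, N m; "tool_pos": TCP position; "tool_rot": TCP orientation; "wrist_force": force on the tool from outside, world axes, zero at the start; "moment": the same for the moment, N m; "grip_width": finger opening in m.
Only numpy, scipy, OpenCV 4.12 (cv2) and the standard library are available. Lean on these libraries where they do the work, as an engineer would, in place of code of your own. Each camera call takes 0.05 s, during which the arm holds its last target.

## Task

Get the lunch box ready to carry. First take the steel tea strainer cup that stands in front of it and set it down upright in the middle of the two stacked saucers, then press the lunch box's open front latch fully down against the box, and only then slide the lock knob on the lid, under the carrying handle, all the way to its stop at the left end (as seen from the robot). Don't drop the cup, and don't shove or tip the saucers or the other things about.

Things in the scene. Friction and masses are not known exactly. Their poses are not given: they have to be found in the camera images.
- lunchbox: Closed teal plastic lunch box, immovable on the shelf, 140 (x) x 220 (y) x 78 mm high. Origin: centre of its underside; its x axis points from the latch side (front, towards the robot) to the back, y to the left as the robot sees it, z up; yaw within +-0.28 rad.
- handle_mid (a point): Middle of the rigid carrying handle that always stands across the box: a 12 mm round bar along the box's y, its centre 185 mm above the table (107 mm over the lid), y = -95 to +95 mm, legs at y = +-112 mm, all at x = 0 of the box. It blocks the straight-down way to the lock knob: reach under it from the front with the tool leaning 30 to 50 degrees, fingers pointing forward and down.
- latch_hinge (a point): Middle of the hinge line (along the box's y) of the front latch, at the lid's front edge: x = -71.5, y = 0, z = 74 mm in the lunch box's frame. The axes are the box's.
- latch (a joint): Angle of the front latch, a cream flap 50 mm wide (y), 40 mm long from the hinge, 5 mm thick, with a 5 mm outward lip at its free end. 0 = shut: hangs straight down on the box's front; about 1.57 = sticks straight out to the robot; limit 1.9. Starts 1.25 to 1.75. Stays where it is left; turning it takes about 0.03 N m (1 N at its end).
- lock_top (a point): Top centre of the lock knob, a cream block 24 (x) x 14 (y) x 22 mm high sliding on the lid along the box's y; its top is 100.5 mm above the table; in the box's frame it is at x = -18 mm, y = -12.5 mm + the joint value. 25 mm are free on both sides at the start. Low rails and end bars, 3 mm high, frame its track.
- lock (a joint): Travel of the lock knob along the box's +y (to the robot's left), m: 0 = right end, 0.040 = left end stop = locked. Starts 0 to 0.012. Needs about 2 N and stays where it is left.
- cup_center (a point): Centre of the steel tea strainer cup, half-way up: a straight round open cup 52 mm across and 62 mm high, 3 mm wall, about 70 g, loose, standing upright in front of the lunch box.
- saucer_well (a point): Centre of the flat well of the upper of two stacked white saucers (one loose piece, 140 mm across, about 320 g): the well's floor, 14 mm above the table and 80 mm across; the rim rises to 27 mm above the table. To the far left or far right of the robot.
- spice_center (a point): Bystander: small glass jar, 42 mm across, 85 mm high, beside the cup; the point is on its axis at 40 mm height.
- yunomi_center (a point): Bystander: handleless clay tea cup, 66 mm across, 75 mm high, beside the strainer cup; the point is on its axis at 40 mm height.
- taplight_center (a point): Bystander: round white tap light, 104 mm across, 32 mm high, with a small toggle switch sticking out 17 mm; the point is on its axis at 15 mm height.
- canister_center (a point): Bystander: tea canister, 76 mm across, 105 mm high; the point is on its axis at 50 mm height.
- timer_center (a point): Bystander: kitchen timer, 35 x 70 x 60 mm high; the point is its centre.
- sauce_center (a point): Bystander: bottle 52 mm across, 130 mm high; the point is on its axis at 50 mm height.
- spoon_grip (a point): Bystander: wooden spoon 150 mm long lying near the robot; a point on its handle.
Things that resemble listed ones, but are neither listed nor needed, are in the scene too. Leave any purple look-alike of the part that bears cup_center alone.

How it is judged (in metres and radians):
On the way, in this order (a step that is already met when the one before it is completed fails the run):
1. the strainer cup stands on the saucers, let go (horizontal distance between cup_center and saucer_well below 0.022 m and z of cup_center in the frame of saucer_well below 0.036 m and angle between cup_center's own z axis and vertical below 0.15 rad and contact force between the fingers and cup below 0.1 N), for 0.2 s.
2. the latch is pressed shut (value of joint latch below 0.12 rad), for 0.1 s.
3. the lock knob is at its left end stop (value of joint lock above 0.037 m), for 0.1 s.
At the end, for the whole second after the job is handed in: The cup stands upright (within 0.15 rad) and at rest on the upper saucer's well, its axis within 22 mm of the saucer's centre; the latch is within 0.12 rad of shut and the lock knob within 3 mm of its left end stop (horizontal distance between cup_center and saucer_well below 0.022 m and z of cup_center in the frame of saucer_well below 0.036 m and angle between cup_center's own z axis and vertical below 0.15 rad and linear speed of cup below 0.02 m/s and value of joint latch below 0.12 rad and value of joint lock above 0.037 m); the robot touches nothing.
It fails at once if the lock knob slid home while the latch is still open (value of joint lock above 0.025 m and value of joint latch above 0.2 rad).
It fails at once if the cup tipped over (angle between cup_center's own z axis and vertical above 0.7 rad).
It fails at once if the cup dropped from more than about 25 mm (linear speed of cup above 0.7 m/s and contact force between the fingers and cup below 0.05 N).
It fails at once if the saucers shoved more than 40 mm (distance of saucer_well from where it was at the start of the episode above 0.04 m).
It fails at once if a bystander shoved or tipped (more than 40 mm) (distance of any of spice_center, yunomi_center, taplight_center, canister_center, timer_center, sauce_center, spoon_grip from where it was at the start of the episode above 0.04 m).
It also fails if it takes over 72 s, if anything falls off the work surface, if the arm or the gripper's body presses on something with over 40 N, if the wrist force passes 120 N, or if a joint passes its speed limit or range.

## Working session

There is one attempt and no reset: what is moved stays moved. The work goes in short steps, Python scripts to look and compute and a shell command to move; the robot and the scene stay as the last step left them, time stands still between calls to the robot, and variables do not carry over. Pictures are saved under pics/ and viewed, and the job is handed in when it is done.

```bash
ls; mkdir -p pics
python3 - <<'E'
from cell import *
import cv2
s=read_state()
for k,v in s.items(): print(k,v)
print(pinch_z)
for n in("side","top"):
    print(n,camera_info(n)); cv2.imwrite(f"pics/{n}0.png",read_camera(n))
E
```

```text
pics
time_s 0.0
q [-82.49718288  21.99290759   2.50971116  91.649015    -1.02282618
  66.53118029  -2.86059086]
dq [ 0.04014151 -0.04080885  0.02665378 -0.03151831 -0.09932189 -0.01963023
 -0.03464713]
effort [ 2.23268362e-04 -4.33462465e+01  1.02476668e+00 -2.49514103e+01
  1.06798421e-02  1.14774858e-02 -2.50299834e-06]
tool_pos [0.14718071 0.63215174 0.22987643]
tool_rot [[-9.73973858e-01  2.26659975e-01 -4.24896811e-04]
 [ 2.26660306e-01  9.73970416e-01 -2.59509130e-03]
 [-1.74366407e-04 -2.62385833e-03 -9.99996542e-01]]
wrist_force [0.26784293 0.04305895 0.57931189]
moment [-0.01744362 -0.07698392 -0.02490664]
grip_width 0.08520035626217033
0.0187
side {'camera_matrix': array([[480.65171404,   0.        , 253.80156268],
       [  0.        , 480.65171404, 185.39485586],
       [  0.        ,   0.        ,   1.        ]]), 'k1': -0.20388492696759092, 'position': array([ 0.3857054 , -0.76357355,  0.95573564]), 'rotation': array([[ 0.97354469,  0.16048525, -0.16265063],
       [-0.22837526,  0.70661332, -0.66973305],
       [ 0.00744883,  0.68916043,  0.72457051]])}
top {'camera_matrix': array([[440.57856053,   0.        , 261.68585048],
       [  0.        , 440.57856053, 189.84124339],
       [  0.        ,   0.        ,   1.        ]]), 'k1': 0.04624622209279356, 'position': array([ 0.48655208, -0.00369799,  1.13686924]), 'rotation': array([[ 0.00661767,  0.99778032, -0.06626187],
       [-0.99997657,  0.00648693, -0.00218794],
       [-0.00175325,  0.06627479,  0.99779987]])}
```

View pics/top0.png

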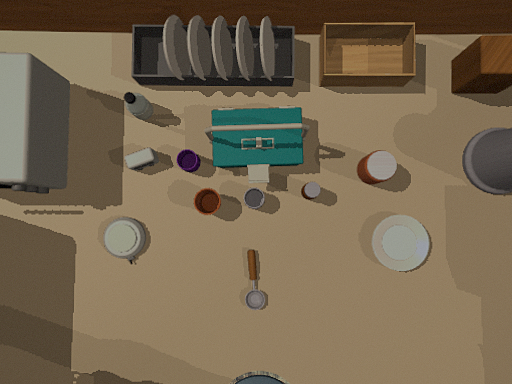

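View pics/side0.png

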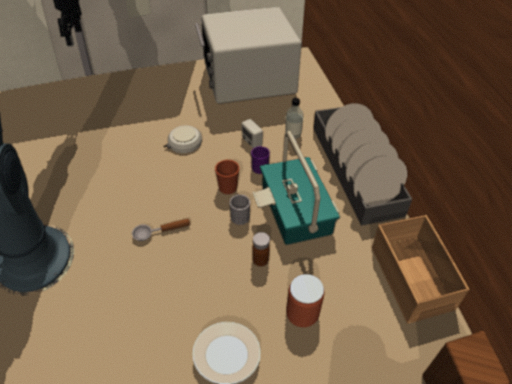

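```bash
cat > h.py <<'E'
import numpy as np, cv2
from cell import *
def ray(n,u,v):
    c=camera_info(n);K=c["camera_matrix"]
    p=cv2.undistortPoints(np.array([[[u,v]]],float),K,np.array([c["k1"],0,0,0,0.]))[0,0]
    d=np.array(c["rotation"])@np.array([p[0],-p[1],-1]);return np.array(c["position"]),d/np.linalg.norm(d)
def onz(n,u,v,z):
    o,d=ray(n,u,v);return o+d*(z-o[2])/d[2]
def proj(n,P):
    c=camera_info(n);R=np.array(c["rotation"]);q=R.T@(np.asarray(P,float)-c["position"])
    a=np.array([q[0]/-q[2],-q[1]/-q[2]]);a=a*(1+c["k1"]*(a@a))
    K=c["camera_matrix"];return np.array([K[0,0]*a[0]+K[0,2],K[1,1]*a[1]+K[1,2]])
def tri(pt,ps):
    o1,d1=ray("top",*pt);o2,d2=ray("side",*ps)
    s=np.linalg.lstsq(np.c_[d1,-d2],o2-o1,rcond=None)[0]
    a=o1+s[0]*d1;b=o2+s[1]*d2;return (a+b)/2,np.linalg.norm(a-b)
def crop(img,x0,y0,x1,y1,k,name):
    cv2.imwrite(name,cv2.resize(img[y0:y1,x0:x1],None,fx=k,fy=k,interpolation=cv2.INTER_CUBIC))
E
python3 - <<'E'
from h import *
t=cv2.imread("pics/top0.png");s=cv2.imread("pics/side0.png")
crop(t,180,95,330,215,5,"pics/topc.png");crop(s,210,120,350,270,4,"pics/sidec.png")
a=cv2.resize(t[205:280,365:440],None,fx=5,fy=5,interpolation=2);b=cv2.resize(s[314:384,185:265],None,fx=5,fy=5,interpolation=2)
o=np.zeros((375,780,3),np.uint8);o[:a.shape[0],:a.shape[1]]=a;o[:b.shape[0],380:380+b.shape[1]]=b
cv2.imwrite("pics/sauc.png",o)
E
```

```text
(no output)
```

View pics/topc.png

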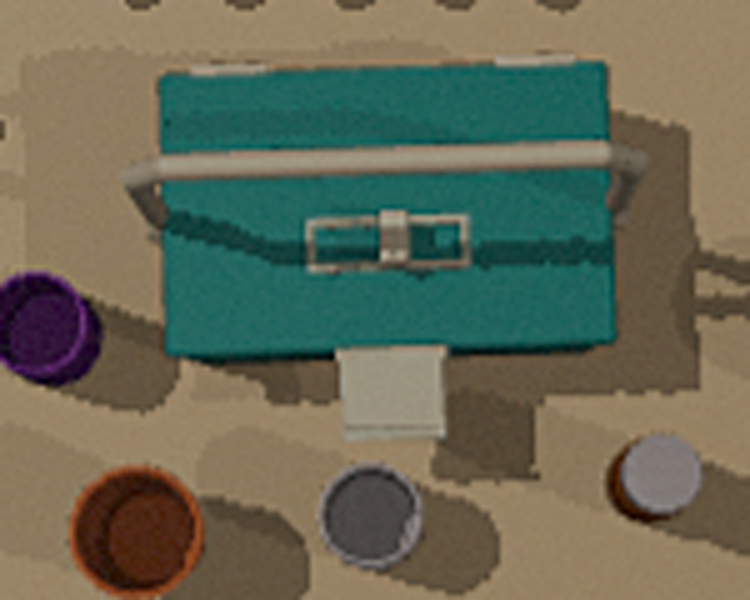

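View pics/sidec.png

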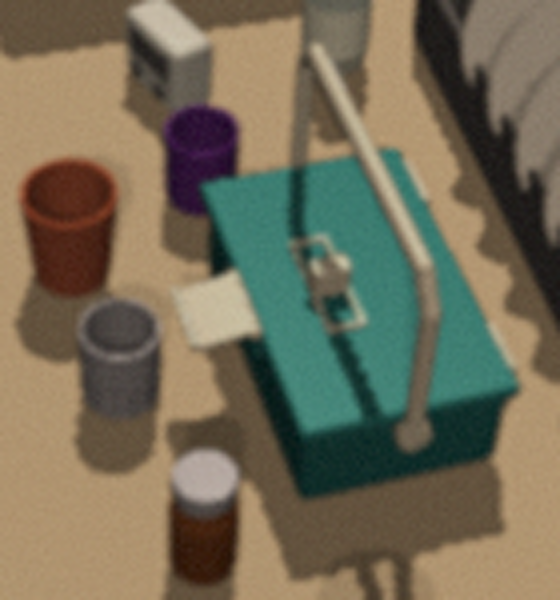

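View pics/sauc.png

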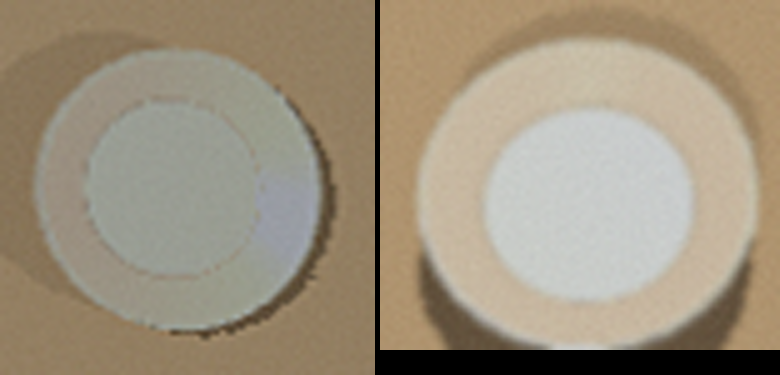

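Run:
```python
from h import *
T=lambda cx,cy:(cx/5+180-.4,cy/5+95-.4)
S=lambda cx,cy:(cx/4+210-.375,cy/4+120-.375)
cup=onz("top",*T(371,516),.062);print("cup top",cup,"side",onz("side",*S(120,332),.062))
print("cup tri",tri(T(371,516),S(120,332)))
print("cup dia",np.linalg.norm(onz("top",*T(320,516),.062)-onz("top",*T(422,516),.062)))
print("yun",onz("top",*T(137,532),.075),"spice",onz("top",*T(661,474),.085))
sw=onz("top",176/5+365-.4,188/5+205-.4,.014);sr=onz("top",178/5+365-.4,190/5+205-.4,.027)
sws=onz("side",(589-380)/5+185-.4,204/5+314-.4,.014)
print("saucer",sw,sr,sws)
fr=onz("top",*T(615,342),.078);fl=onz("top",*T(167,355),.078);bl=onz("top",*T(159,74),.078);br=onz("top",*T(607,62),.078)
print("corners",fr,fl,bl,br,np.linalg.norm(fl-fr),np.linalg.norm(bl-fl))
yv=(fl-fr)+(bl-br);yaw=np.arctan2(-yv[0],yv[1]);c=(fr+fl+bl+br)/4;print("yaw",yaw,"c",c)
hm=(onz("top",*T(160,168),.185)+onz("top",*T(610,153),.185))/2
yaw2=np.arctan2(-(onz("top",*T(160,168),.185)-onz("top",*T(610,153),.185))[0],(onz("top",*T(160,168),.185)-onz("top",*T(610,153),.185))[1]);print("handle mid",hm,yaw2)
R=np.array([[np.cos(yaw),-np.sin(yaw)],[np.sin(yaw),np.cos(yaw)]])
def box(P): return R.T@(P[:2]-c[:2])
# side corners
for n,p in dict(sfr=(305,434),sfl=(203,186),sbl=(398,150),sbr=(516,385)).items(): print(n,onz("side",*S(*p),.078))
print("knob top box (top cam)",box(onz("top",*T(394,219),.1005)),"side",box(onz("side",*S(328,263),.1005)))
print("latch tip box",box(onz("top",*T(346,432),.075)),box(onz("top",*T(443,432),.075)))
print("cup box",box(cup))
for P in (cup,):
    print(proj("side",[cup[0],cup[1],.062]),S(120,332))
```

```text
cup top [0.53832805 0.01778793 0.062     ] side [0.53853754 0.01285595 0.062     ]
cup tri (array([0.53905381, 0.01783654, 0.05632166]), np.float64(0.0009128262958429367))
cup dia 0.049818380691824295
yun [0.52925863 0.13025165 0.075     ] spice [ 0.55824089 -0.12120453  0.085     ]
saucer [ 0.43115042 -0.35015165  0.014     ] [ 0.43081226 -0.34711022  0.027     ] [ 0.43169649 -0.35012343  0.014     ]
corners [ 0.62252014 -0.0998199   0.078     ] [0.61480556 0.11664767 0.078     ] [0.75225179 0.12228854 0.078     ] [ 0.75955188 -0.09572056  0.078     ] 0.2166049964675791 0.1375619287997156
yaw 0.03454431293345945 c [0.68728234 0.01084893 0.078     ]
handle mid [0.68782716 0.01039443 0.185     ] 0.04005222932048268
sfr [ 0.62424989 -0.10263844  0.078     ]
sfl [0.61546671 0.11179229 0.078     ]
sbl [0.75138339 0.11676061 0.078     ]
sbr [ 0.75802904 -0.09549611  0.078     ]
knob top box (top cam) [-0.0096689  -0.00333053] side [-0.01894949 -0.00381177]
latch tip box [-0.10826108  0.02284231] [-0.10957777 -0.02406115]
cup box [-0.14862577  0.01207936]
[239.12881003 201.19156724] (239.625, 202.625)
```

```bash
python3 -m pendant '[-1,-1,0,0,8.5, -2,-2,0,0,8.5, -2.5,-2.5,0,0,8.5, -2.5,-2.5,0,0,8.5, -2.5,-2.5,0,0,8.5, -2.5,-2.5,0,0,8.5, -2.5,-2.5,0,0,8.5, -2.5,-2.5,0,0,8.5, -2.5,-2.5,0,0,8.5, -2.5,-2.5,0,0,8.5, -2.5,-2.5,0,0,8.5, -2.5,-2.5,0,0,8.5]'
```

```text
time_s: 1.1
tool_pos: [0.3569, 0.2949, 0.2309]
tool_rot: [[-0.974, 0.227, -0.001], [0.227, 0.974, -0.0], [0.0, -0.0, -1.0]]
wrist_force: [0.6, 1.1, 0.2]
grip_width: 0.0855
```

```bash
python3 -m pendant '[-2.2,-2.1,0,0,8.5, -2.2,-2.1,0,0,8.5, -2.2,-2.1,0,0,8.5, -2.2,-2.1,0,0,8.5, -2.2,-2.1,0,0,8.5, -2.2,-2.1,0,0,8.5, -2.2,-2.1,0,0,8.5, -2.2,-2.1,0,0,8.5, -2.2,-2.1,0,0,8.5, -2.2,-2.1,0,0,8.5, -1.5,-1.5,0,0,8.5, -0.5,-0.5,0,0,8.5]'; python3 -m pendant '[0,0,0,-0.1,8.5, 0,0,0,-0.1,8.5, 0,0,0,-0.065,8.5, 0,0,0,0,8.5]'
```

```text
time_s: 2.1
tool_pos: [0.5393, 0.0138, 0.2312]
tool_rot: [[-0.973, 0.233, 0.001], [0.233, 0.973, -0.003], [-0.001, -0.002, -1.0]]
wrist_force: [0.8, -0.1, 0.5]
grip_width: 0.0849
time_s: 2.43
tool_pos: [0.5374, 0.0197, 0.2307]
tool_rot: [[-0.999, -0.039, -0.002], [-0.039, 0.999, 0.001], [0.002, 0.001, -1.0]]
wrist_force: [-0.4, 0.0, 0.3]
grip_width: 0.085
```

```bash
python3 -m pendant '[0,-0.2,2,0,8.5, 0,0,2.5,0,8.5, 0,0,2.5,0,8.5, 0,0,2.5,0,8.5, 0,0,1,0,8.5, 0,0,0,0,8.5]'
python3 - <<'E'
from h import *
s=read_state();print(s["tool_pos"])
t=read_camera("top");d=read_camera("side")
crop(t,200,130,320,230,5,"pics/t1.png");crop(d,190,130,310,250,5,"pics/s1.png")
E
```

```text
time_s: 2.93
tool_pos: [0.5352, 0.0172, 0.1233]
tool_rot: [[-0.999, -0.036, -0.007], [-0.036, 0.999, -0.001], [0.007, -0.001, -1.0]]
wrist_force: [-0.1, -0.5, -0.4]
grip_width: 0.0853
[0.53517469 0.01718045 0.12333528]
```

View pics/t1.png

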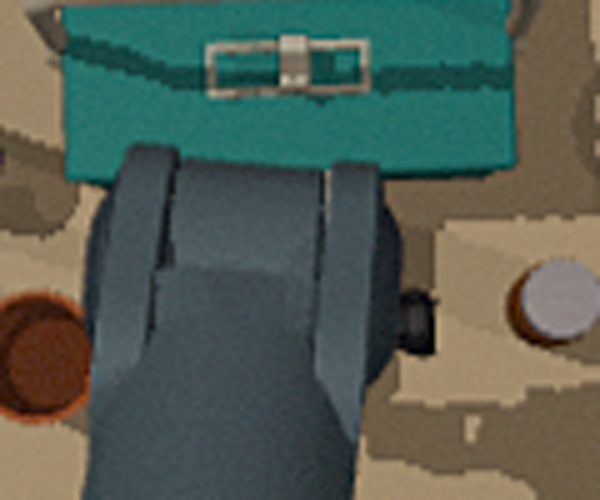

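View pics/s1.png

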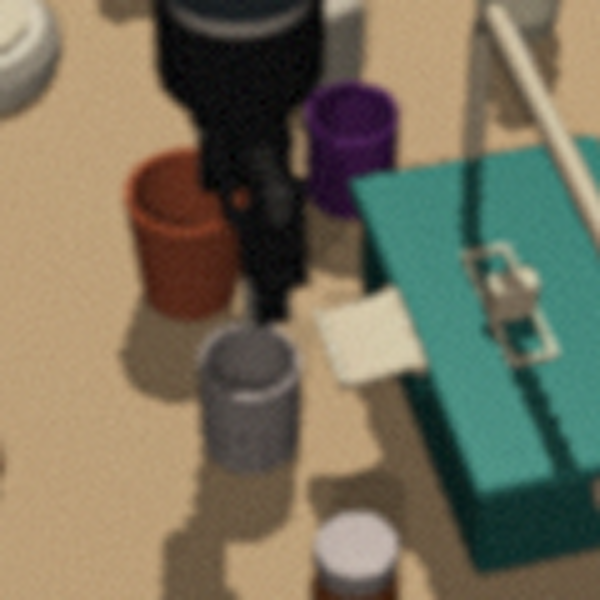

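Run:
```python
from h import *
s=read_state();p=s["tool_pos"];R=s["tool_rot"];print(p)
for y in(-.0427,-.057,.0427,.057):
  for z in (0,-.013): print(y,z,(proj("side",p+R@[0,y,z])-[190,130])*5)
print((proj("side",[.5383,.0165,.062])-[190,130])*5)
```

```text
[0.53845888 0.01687137 0.12667333]
-0.0427 0 [266.55061236 331.20059475]
-0.0427 -0.013 [266.31128865 312.27821387]
-0.057 0 [274.25632458 353.32884754]
-0.057 -0.013 [274.07999269 334.43721772]
0.0427 0 [223.16665066 206.46758631]
0.0427 -0.013 [222.6024563  187.47058841]
0.057 0 [216.32121258 186.76315101]
0.057 -0.013 [215.71040074 167.76975491]
[246.12786519 357.85328154]
```

```bash
python3 -m pendant '[0,0,1.5,0,8.5, 0,0,2,0,8.5, 0,0,2,0,8.5, 0,0,2,0,8.5, 0,0,1.5,0,8.5, 0,0,0.6,0,8.5, 0,0,0,0,8.5, 0,0,0,0,8.5]'
python3 - <<'E'
from h import *
s=read_state();print(s["tool_pos"])
d=read_camera("side")
crop(d,190,130,310,250,5,"pics/s2.png")
E
```

```text
time_s: 3.7
tool_pos: [0.5397, 0.0166, 0.0316]
tool_rot: [[-0.999, -0.036, 0.002], [-0.036, 0.999, 0.0], [-0.002, 0.0, -1.0]]
wrist_force: [0.3, 0.9, 0.1]
grip_width: 0.0846
[0.53969633 0.01662982 0.03162383]
```

View pics/s2.png

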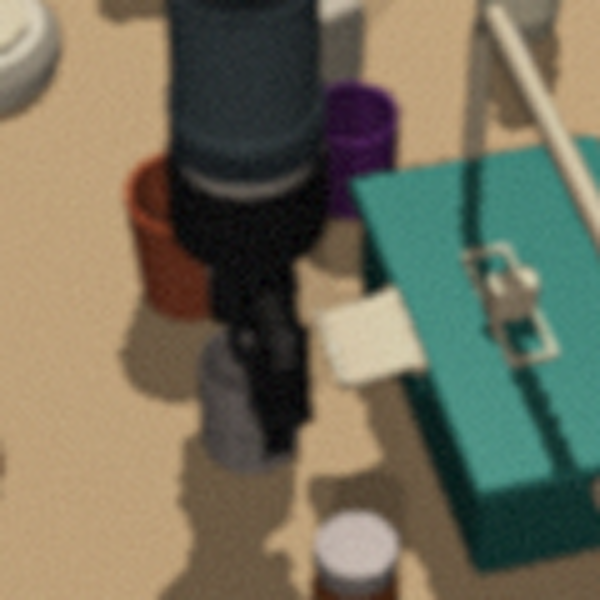

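```bash
python3 -m pendant '[0,0,0,0,5, 0,0,0,0,4, 0,0,0,0,4, 0,0,0,0,4, 0,0,0,0,4, 0,0,0,0,4, 0,0,0,0,4, 0,0,0,0,4]';  python3 -m pendant '[0,0,-1,0,4, 0,0,-1.5,0,4, 0,0,-1.5,0,4, 0,0,-1.5,0,4, 0,0,-1.5,0,4, 0,0,-2,0,4, 0,0,-2,0,4, 0,0,-1,0,4, 0,0,0,0,4]';  python3 - <<'E'
from h import *
s=read_state();print(s["tool_pos"],s["grip_width"],s["q"])
d=read_camera("side")
crop(d,190,100,310,220,5,"pics/s3.png")
E
```

```text
time_s: 4.42
tool_pos: [0.5396, 0.0166, 0.0317]
tool_rot: [[-0.999, -0.036, 0.002], [-0.036, 0.999, 0.001], [-0.002, 0.001, -1.0]]
wrist_force: [-1.0, 0.2, 5.6]
grip_width: 0.0513
time_s: 5.17
tool_pos: [0.5404, 0.0165, 0.1532]
tool_rot: [[-0.999, -0.036, 0.006], [-0.036, 0.999, 0.001], [-0.006, 0.001, -1.0]]
wrist_force: [0.6, 0.3, -0.5]
grip_width: 0.0511
[0.54041224 0.0164511  0.15322696] 0.051070356833650854 [-33.7305436   16.57587718  31.87695564 112.27438118 -10.85986668
  53.6972913   95.55478826]
```

View pics/s3.png

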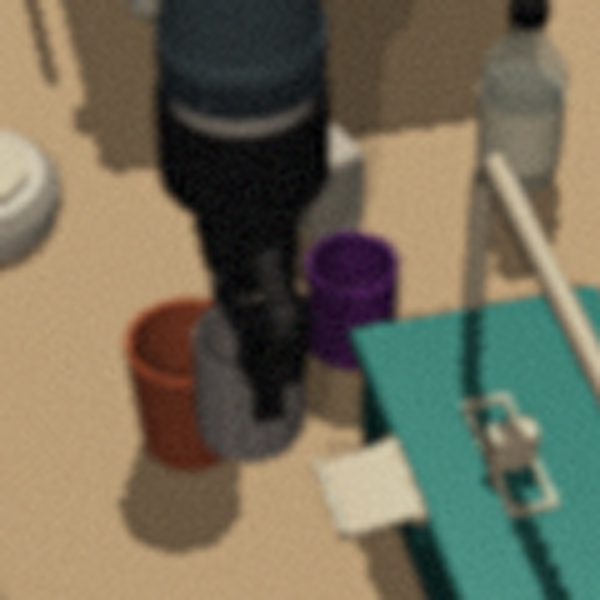

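```bash
python3 -m pendant '[0.3,-1,0,0,4, 0.6,-1.8,0,0,4, 0.8,-2.4,0,0,4, 0.8,-2.4,0,0,4, 0.8,-2.4,0,0,4, 0.8,-2.4,0,0,4, 0.8,-2.4,0,0,4, 0.8,-2.4,0,0,4, 0.8,-2.4,0,0,4, 0.8,-2.4,0,0,4, 0.8,-2.4,0,0,4]'; python3 -c "
from cell import *;print(read_state()['q'])"
```

```text
time_s: 6.13
tool_pos: [0.4636, -0.2317, 0.1486]
tool_rot: [[-0.999, -0.036, -0.004], [-0.036, 0.999, 0.001], [0.004, 0.001, -1.0]]
wrist_force: [1.1, -0.4, -0.6]
grip_width: 0.0511
[-12.42850664  15.7747948   39.23318565 115.27279665 -12.31253142
  53.23425267 125.24637443]
```

```bash
python3 -m pendant '[0.6,-2,0,0,4, 0.6,-2,0,0,4, 0.6,-2,0,0,4, 0.6,-2,0,0,4, 0.6,-2,0,0,4, 0.4,-1,0,0,4, 0.3,-0.6,0,0,4, 0,0,0,0,4, 0,0,2,0,4, 0,0,2,0,4, 0,0,0,0,4]'
python3 - <<'E'
from h import *
s=read_state();print(s["tool_pos"],s['q'])
d=read_camera("side");t=read_camera("top")
crop(d,165,264,305,384,5,"pics/s4.png");crop(t,340,190,460,290,5,"pics/t4.png")
print((proj("side",[.4313,-.349,.014])-[165,264])*5,(proj("top",[.4313,-.349,.014])-[340,190])*5)
E
```

```text
time_s: 7.05
tool_pos: [0.4315, -0.3434, 0.1063]
tool_rot: [[-0.999, -0.039, -0.007], [-0.039, 0.999, 0.006], [0.007, 0.006, -1.0]]
wrist_force: [-0.5, 1.3, -0.7]
grip_width: 0.0509
[ 0.43147105 -0.34339168  0.10633377] [  1.94904886  24.12059642  38.72374301 112.17770708 -19.29747116
  50.72223226 143.00149032]
[305.52575989 449.75083883] [296.68787801 260.67798699]
```

View pics/s4.png

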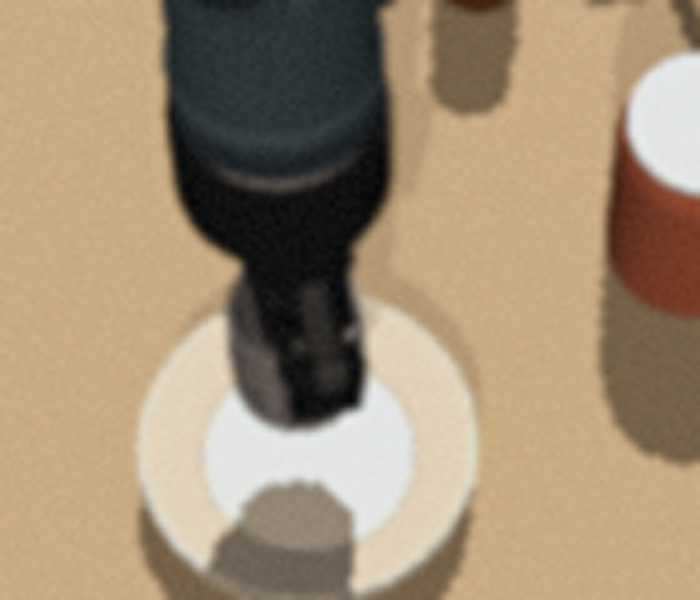

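View pics/t4.png

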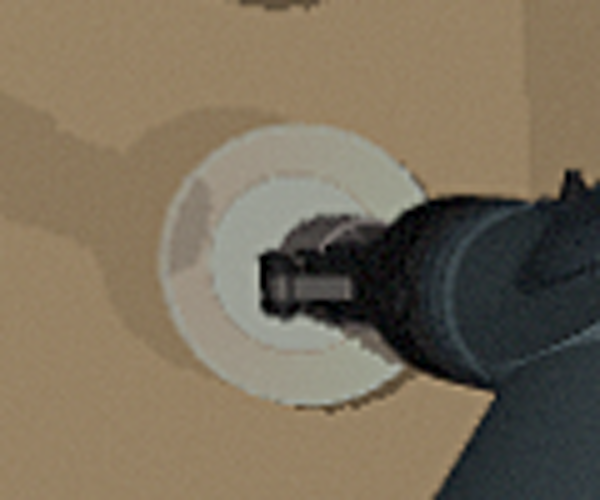

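```bash
python3 -m pendant '[0,-0.3,1.5,0,4, 0,0,1.5,0,4, 0,0,1.2,0,4, 0,0,0.7,0,4, 0,0,0.3,0,4, 0,0,0,0,4, 0,0,0,0,4]'
python3 - <<'E'
from h import *
s=read_state();print(s["tool_pos"],s['wrist_force'])
d=read_camera("side");s=read_state();print(s["tool_pos"])
crop(d,165,264,305,384,5,"pics/s5.png")
E
```

```text
time_s: 7.73
tool_pos: [0.4339, -0.3508, 0.0588]
tool_rot: [[-0.999, -0.036, 0.001], [-0.036, 0.999, -0.0], [-0.001, -0.0, -1.0]]
wrist_force: [-0.6, 0.1, -0.4]
grip_width: 0.0509
[ 0.43389942 -0.35082551  0.05876768] [-0.6376749   0.09512235 -0.40517082]
[ 0.43405853 -0.35102376  0.05899638]
```

View pics/s5.png

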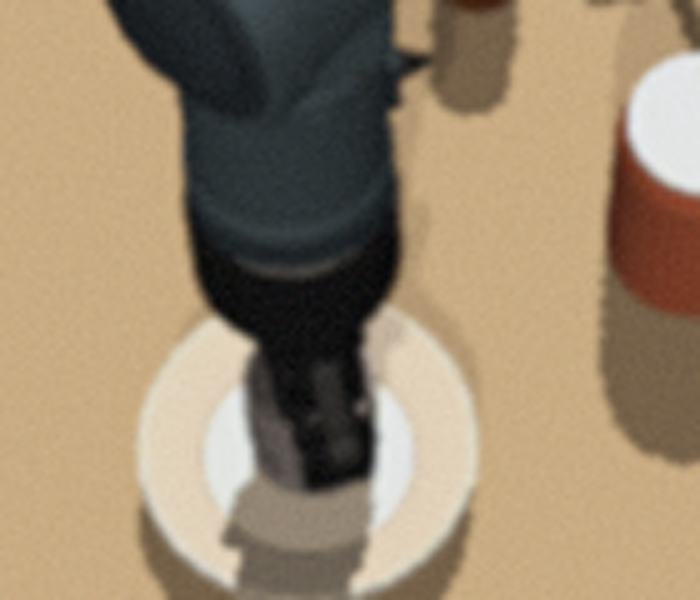

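```bash
python3 -m pendant '[0.25,0.2,0.3,0,4, 0,0,0.4,0,4, 0,0,0.3,0,4, 0,0,0.15,0,4, 0,0,0,0,4, 0,0,0,0,4]'
```

```text
time_s: 8.28
tool_pos: [0.4308, -0.3486, 0.0466]
tool_rot: [[-0.999, -0.036, -0.0], [-0.036, 0.999, 0.0], [0.0, 0.0, -1.0]]
wrist_force: [-0.4, 0.1, -0.9]
grip_width: 0.0511
```

```bash
python3 -m pendant '[0,0,0.1,0,4, 0,0,0,0,4]';python3 -m pendant '[0,0,0.1,0,4, 0,0,0,0,4]'
```

```text
time_s: 8.45
tool_pos: [0.4311, -0.3489, 0.0458]
tool_rot: [[-0.999, -0.036, 0.0], [-0.036, 0.999, -0.0], [-0.0, -0.0, -1.0]]
wrist_force: [-0.3, -0.1, -0.7]
grip_width: 0.051
time_s: 8.62
tool_pos: [0.4311, -0.3489, 0.0457]
tool_rot: [[-0.999, -0.036, 0.0], [-0.036, 0.999, 0.001], [-0.0, 0.001, -1.0]]
wrist_force: [-1.5, 1.6, 6.3]
grip_width: 0.0512
```

```bash
python3 -m pendant '[0,0,0,0,5.3, 0,0,0,0,5.8, 0,0,0,0,6.5, 0,0,0,0,7.2, 0,0,0,0,8, 0,0,0,0,8.5, 0,0,0,0,8.5, 0,0,0,0,8.5]';python3 - <<'E'
from h import *
d=read_camera("side");crop(d,165,264,305,384,5,"pics/s6.png")
E
```

```text
time_s: 9.28
tool_pos: [0.4309, -0.3487, 0.0447]
tool_rot: [[-0.999, -0.036, -0.0], [-0.036, 0.999, -0.0], [0.0, -0.0, -1.0]]
wrist_force: [0.3, -0.5, 0.4]
grip_width: 0.085
```

View pics/s6.png

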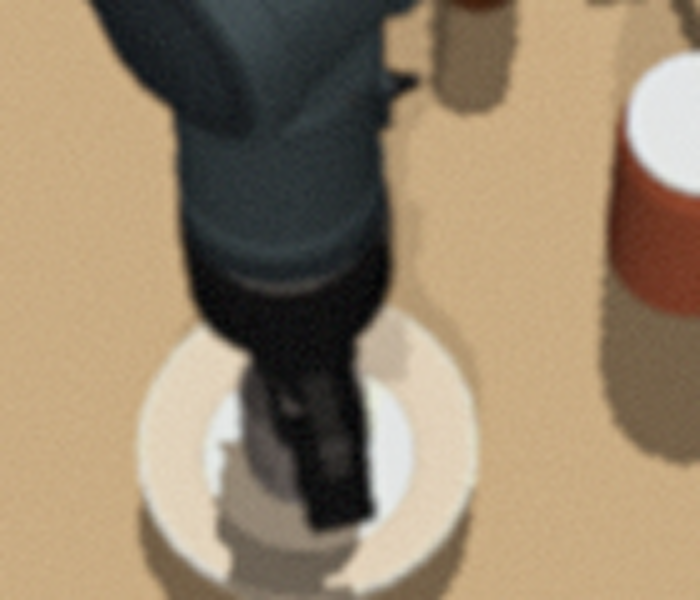

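```bash
python3 -m pendant '[0,0,-0.8,0,8.5, 0,0,-1.5,0,8.5, 0,0,-2,0,8.5, 0,0,-2.5,0,8.5, 0,0,-3,0,8.5, 0,0,-3,0,8.5, 0,0,-3,0,8.5, 0,0,-2.5,0,8.5, 0,0,0,0.12,5, 0,0,0,0.12,3, 0,0,0,0.12,0, 0,0,0,0.12,0]';python3 -m pendant '[0,0,0,0.12,0, 0,0,0,0.12,0, 0,0,0,0.12,0, 0,0,0,0.12,0, 0,0,0,0.12,0, 0,0,0,0.12,0, 0,0,0,0.12,0, 0,0,0,0.12,0, 0,0,0,0.12,0, 0,0,0,0,0]'
python3 - <<'E'
from h import *
print(read_state()["q"])
t=read_camera("top");d=read_camera("side");crop(d,165,264,305,384,5,"pics/s7.png");crop(t,340,190,460,290,5,"pics/t7.png")
E
```

```text
time_s: 10.33
tool_pos: [0.4309, -0.3488, 0.2287]
tool_rot: [[-0.9, 0.435, 0.001], [0.435, 0.9, 0.0], [-0.001, 0.001, -1.0]]
wrist_force: [-0.6, 0.6, -0.7]
grip_width: 0.0384
time_s: 11.17
tool_pos: [0.4308, -0.3486, 0.2281]
tool_rot: [[-0.045, 0.999, -0.0], [0.999, 0.045, -0.0], [-0.0, -0.0, -1.0]]
wrist_force: [-0.1, -0.3, 0.4]
grip_width: -0.0001
[-16.07805864  19.23739948  61.01957322 107.16658445 -18.6206915
  64.45535323  54.36058046]
```

View pics/s7.png

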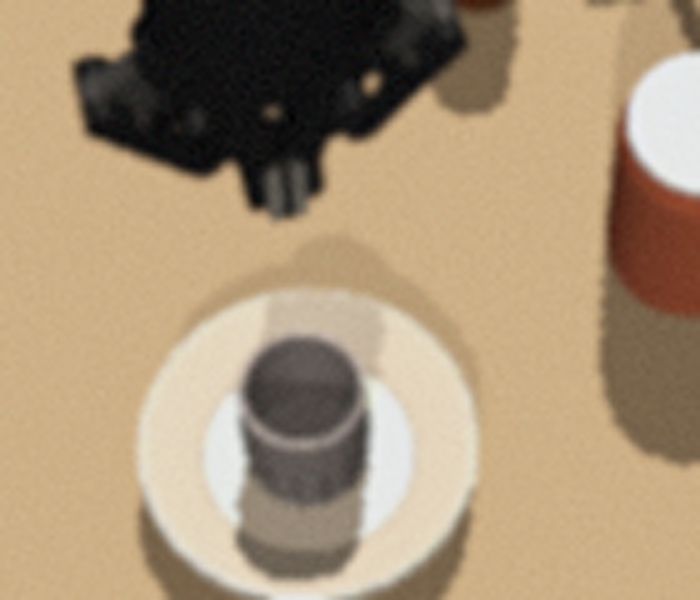

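View pics/t7.png

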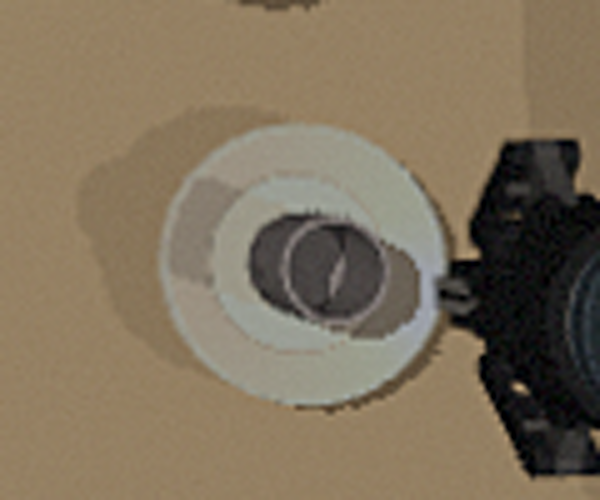

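```bash
python3 - <<'E'
from h import *
d=read_camera("side");crop(d,150,200,290,320,5,"pics/s8.png")
p=onz("top",336/5+340-.4,272/5+190-.4,.076);print(p)
E
python3 -m pendant '[0,0,0,0,8.5, 0,0,0,0,8.5, 0,0,0,0,8.5, 0,0,0,0,8.5, 0,0,0,0,8.5, 0,0,0,0,8.5]'
python3 - <<'E'
from h import *
d=read_camera("side");crop(d,150,200,290,320,5,"pics/s9.png")
s=read_state();p,R=s["tool_pos"],s["tool_rot"]
for q in ([0,.0427,-.013],[0,.057,-.013],[0,.057,-.09],[0,-.0427,-.013],[0,-.057,-.013],[0,-.057,-.09],[0,0,0],[0,.0425,-.073],[0,.0425,-.1],[0,.06,-.1]): print(q,(proj("side",p+R@q)-[150,200])*5)
E
```

```text
[ 0.43012386 -0.34744075  0.076     ]
time_s: 11.82
tool_pos: [0.4309, -0.3487, 0.2278]
tool_rot: [[-0.047, 0.999, -0.0], [0.999, 0.047, 0.0], [0.0, -0.0, -1.0]]
wrist_force: [0.3, 0.9, 0.0]
grip_width: 0.0722
[0, 0.0427, -0.013] [475.10144262 466.30099357]
[0, 0.057, -0.013] [515.408245   456.62006472]
[0, 0.057, -0.09] [516.94266426 330.88345248]
[0, -0.0427, -0.013] [230.12408719 523.68524882]
[0, -0.057, -0.013] [188.53230713 533.17308906]
[0, -0.057, -0.09] [163.77199661 411.07630448]
[0, 0, 0] [355.20614911 514.2126587 ]
[0, 0.0425, -0.073] [473.25065469 370.48856134]
[0, 0.0425, -0.1] [472.63226114 323.32985449]
[0, 0.06, -0.1] [526.33485866 310.93528602]
```

View pics/s8.png

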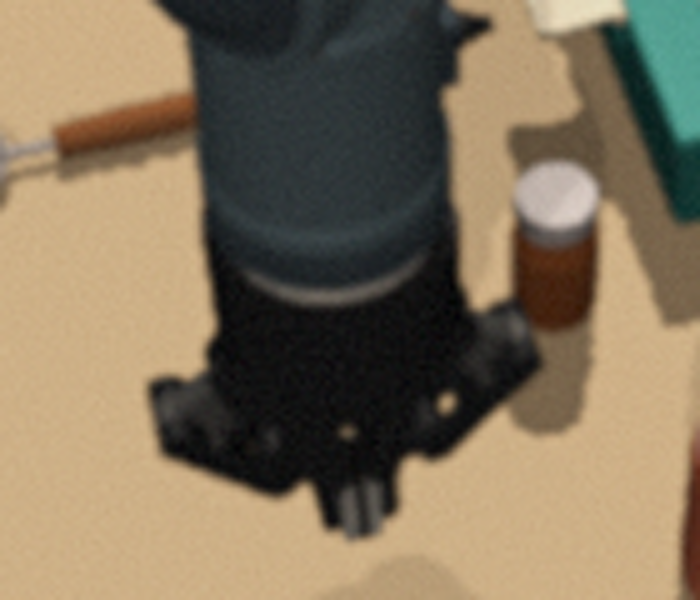

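View pics/s9.png

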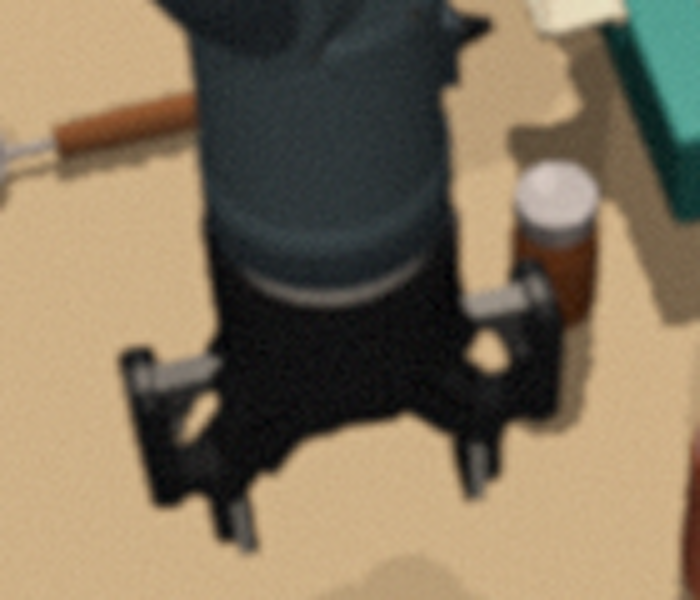

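```bash
python3 -m pendant '[0,0,0,0,8.54, 0,0,0,0,8.54, 0,0,0,0,8.54]'
python3 - <<'E'
from h import *
s=read_state();print(s["tool_pos"],s["tool_rot"],s["grip_width"])
d=read_camera("side");t=read_camera("top");cv2.imwrite("pics/rs10.png",d);cv2.imwrite("pics/rt10.png",t)
crop(d,150,220,290,320,5,"pics/s10.png");crop(t,400,200,490,300,6,"pics/t10.png")
E
```

```text
time_s: 12.12
tool_pos: [0.4309, -0.3487, 0.2278]
tool_rot: [[-0.047, 0.999, -0.0], [0.999, 0.047, 0.0], [0.0, -0.0, -1.0]]
wrist_force: [0.3, 0.9, -0.0]
grip_width: 0.0856
[ 0.43094457 -0.34868104  0.2277751 ] [[-4.70994008e-02  9.98890206e-01 -5.61312142e-05]
 [ 9.98890207e-01  4.70994010e-02  3.70037248e-06]
 [ 6.34001239e-06 -5.58946349e-05 -9.99999998e-01]] 0.08559447740875877
```

View pics/s10.png

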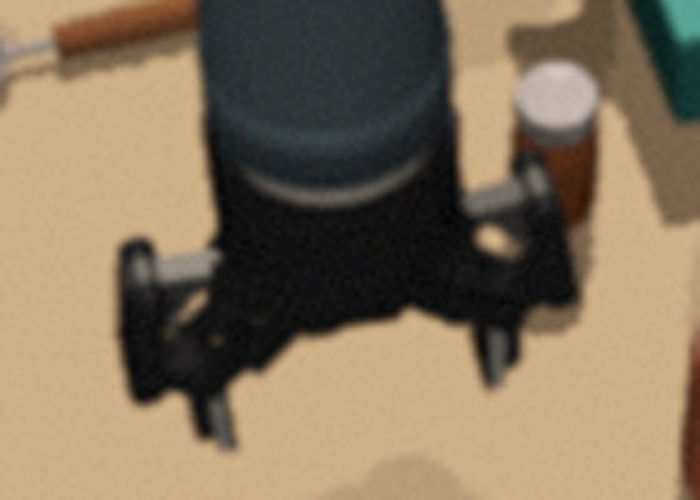

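View pics/t10.png

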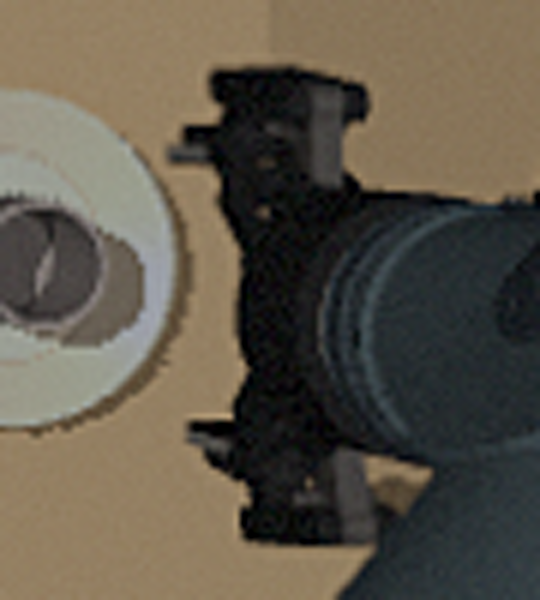

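Run:
```python
from h import *
s=read_state();p,R=s["tool_pos"],s["tool_rot"]
T=lambda a,b:(a/6+400-.4,b/6+200-.4)
S=lambda a,b:(a/5+150-.4,b/5+220-.4)
for n,t,d in [("knuck low",(212,75),(575,300)),("low2",(212,85),(573,300)),("top",(365,90),(545,160)),("top2",(365,90),(520,155)),("tip in",(172,155),(490,383)),("tip out",(185,130),(513,360)),("L knuck low",(243,540),(140,400)),("Ltip",(190,430),(232,445)),("R bar top",(315,80),(530,160))]:
    P,e=tri(T(*t),S(*d)); print(n,np.round(R.T@(P-p)*1000,1),"err",round(e*1000,1))
```

```text
knuck low [  3.   74.9 -37.7] err 5.6
low2 [  3.1  72.9 -38.2] err 8.1
top [  -3.3   65.1 -131.2] err 2.1
top2 [  -1.5   61.5 -133.5] err 9.5
tip in [ 2.7 46.7  3.4] err 2.4
tip out [ 2.4 55.1 -8.8] err 2.0
L knuck low [  3.9 -74.1 -37.3] err 6.7
Ltip [  2.9 -45.6   4.2] err 3.7
R bar top [   6.1   65.9 -118.9] err 7.4
```

```bash
python3 -m pendant '[1,0.5,0,0,0, 2,1,0,0,0, 2.5,1.2,0,0,0, 2.5,1.2,0,0,0, 2.5,1.2,0,0,0, 2.5,1.2,0,0,0, 2.5,1.2,0,0,0, 2.5,1.2,0,0,0, 2.5,1.2,0,0,0, 2.5,1.2,0,0,0, 2.5,1.2,0,0,0, 2.5,1.2,0,0,0]'; python3 -m pendant '[2.5,1.2,0,0,0, 2.2,1.1,0,0,0, 2,1.0,0,0,0, 0.5,0.2,0,0,0, 0,0,0,-0.12,0, 0,0,0,-0.12,0, 0,0,0,-0.12,0, 0,0,0,-0.12,0, 0,0,0,-0.12,0, 0,0,0,-0.12,0]';python3 -m pendant '[0,0,0,-0.12,0, 0,0,0,-0.12,0, 0,0,0,-0.12,0, 0,0,0,-0.12,0, 0,0,0,-0.12,0, 0,0,0,-0.12,0, 0,0,0,-0.12,0, 0,0,0,0,0, 0,0,0,0,0]'
```

```text
time_s: 13.22
tool_pos: [0.553, -0.0613, 0.2279]
tool_rot: [[-0.047, 0.999, 0.0], [0.999, 0.047, 0.0], [0.0, 0.0, -1.0]]
wrist_force: [-0.2, 0.5, 0.8]
grip_width: -0.0003
time_s: 14.05
tool_pos: [0.5836, 0.0092, 0.2278]
tool_rot: [[-0.697, 0.717, -0.0], [0.717, 0.697, -0.001], [-0.0, -0.001, -1.0]]
wrist_force: [0.5, 1.3, 0.3]
grip_width: -0.0
time_s: 14.8
tool_pos: [0.5838, 0.0095, 0.2278]
tool_rot: [[-1.0, -0.032, -0.0], [-0.032, 1.0, -0.0], [0.0, -0.0, -1.0]]
wrist_force: [0.5, -0.1, 0.3]
grip_width: -0.0
```

```bash
python3 -m pendant '[0,0,2,0,0, 0,0,2.5,0,0, 0,0,2.5,0,0, 0,0,2.5,0,0, 0,0,2,0,0, 0,0,1.5,0,0, 0,0,0,0,0]'
python3 - <<'E'
from h import *
d=read_camera("side");crop(d,210,130,330,230,6,"pics/s11.png")
E
```

```text
time_s: 15.38
tool_pos: [0.5808, 0.0104, 0.0941]
tool_rot: [[-0.999, -0.034, -0.008], [-0.034, 0.999, -0.002], [0.008, -0.002, -1.0]]
wrist_force: [-0.6, -0.3, 0.0]
grip_width: 0.0002
```

View pics/s11.png

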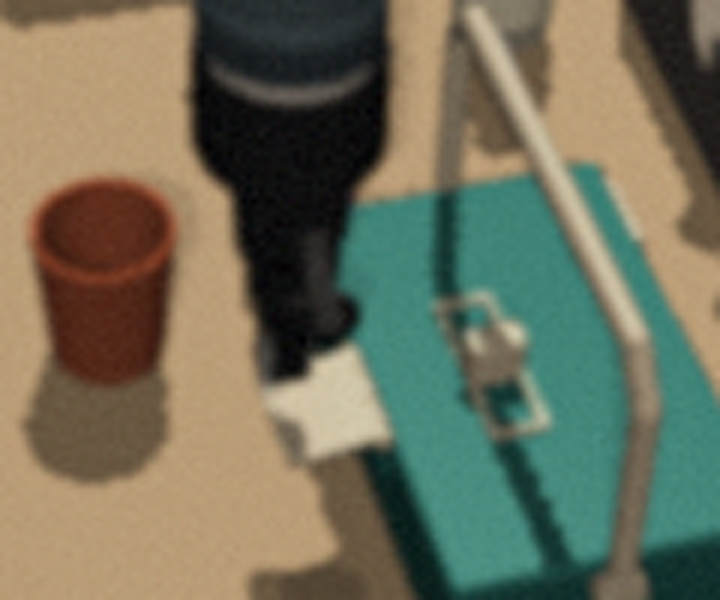

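```bash
python3 -m pendant '[-0.4,0,0.5,0,0, 0,0,0.7,0,0, 0,0,0.7,0,0, 0,0,0.7,0,0, 0,0,0.7,0,0, 0,0,0.7,0,0, 0,0,0.7,0,0, 0,0,0,0,0]'
python3 - <<'E'
from h import *
d=read_camera("side");crop(d,210,130,330,230,6,"pics/s12.png")
E
```

```text
time_s: 16.1
tool_pos: [0.5862, 0.0111, 0.0486]
tool_rot: [[-0.999, -0.036, -0.004], [-0.036, 0.999, -0.0], [0.004, -0.0, -1.0]]
wrist_force: [-0.3, 0.2, -0.9]
grip_width: -0.0003
```

View pics/s12.png

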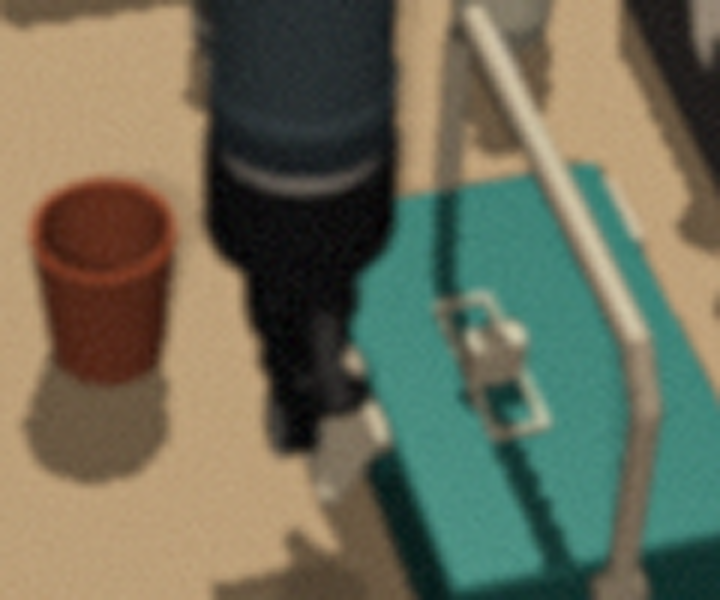

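```bash
python3 -m pendant '[0,0,0.5,0,0, -0.1,0,0.5,0,0, -0.3,0,0,0,0, -0.3,0,0,0,0, -0.2,0,0,0,0, 0,0,0,0,0]'
```

```text
time_s: 16.65
tool_pos: [0.5966, 0.0113, 0.0401]
tool_rot: [[-0.999, -0.036, -0.002], [-0.036, 0.999, -0.0], [0.002, -0.0, -1.0]]
wrist_force: [-0.8, -0.3, -0.8]
grip_width: -0.0002
```

Run:
```python
from h import *
d=read_camera("side");crop(d,210,130,330,230,6,"pics/s13.png")
```

```text
(no output)
```

View pics/s13.png

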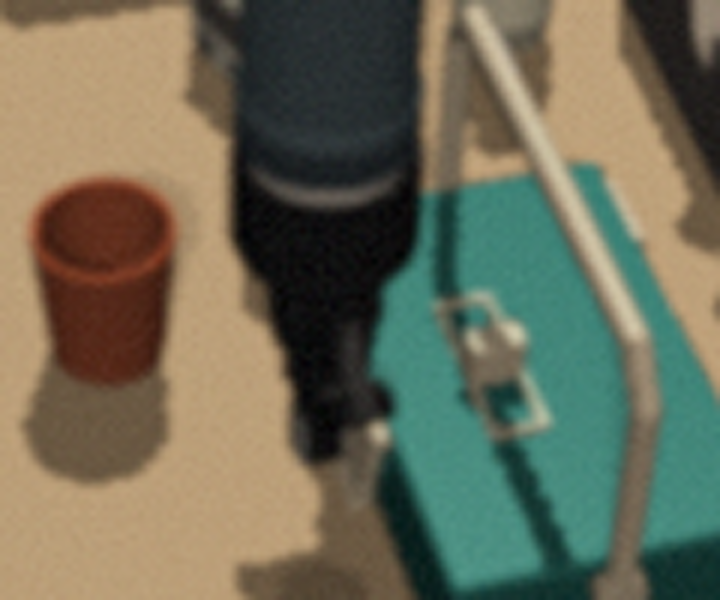

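```bash
python3 -m pendant '[-0.2,0,0.3,0,0, -0.2,0,0,0,0, -0.1,0,0,0,0, 0,0,0,0,0]'; python3 -m pendant '[-0.15,0,0,0,0, 0,0,0,0,0]';python3 -m pendant '[-0.15,0,0,0,0, 0,0,0,0,0]'
```

```text
time_s: 17.03
tool_pos: [0.5999, 0.0114, 0.038]
tool_rot: [[-0.999, -0.036, -0.006], [-0.036, 0.999, 0.001], [0.006, 0.001, -1.0]]
wrist_force: [-7.6, -0.5, 9.2]
grip_width: -0.0
time_s: 17.2
tool_pos: [0.5999, 0.0114, 0.038]
tool_rot: [[-0.999, -0.036, -0.009], [-0.036, 0.999, 0.001], [0.009, 0.002, -1.0]]
wrist_force: [-10.2, -0.1, 12.7]
grip_width: -0.0001
time_s: 17.37
tool_pos: [0.5998, 0.0115, 0.038]
tool_rot: [[-0.999, -0.036, -0.012], [-0.036, 0.999, 0.002], [0.012, 0.002, -1.0]]
wrist_force: [-13.4, 0.2, 16.0]
grip_width: -0.0003
```

Run:
```python
from h import *
d=read_camera("side");t=read_camera("top")
a=cv2.resize(d[150:220,250:320],None,fx=5.6,fy=5.6,interpolation=2);b=cv2.resize(t[130:200,225:295],None,fx=5.6,fy=5.6,interpolation=2)
cv2.imwrite("pics/s14.png",np.hstack([a,b]))
```

```text
(no output)
```

View pics/s14.png

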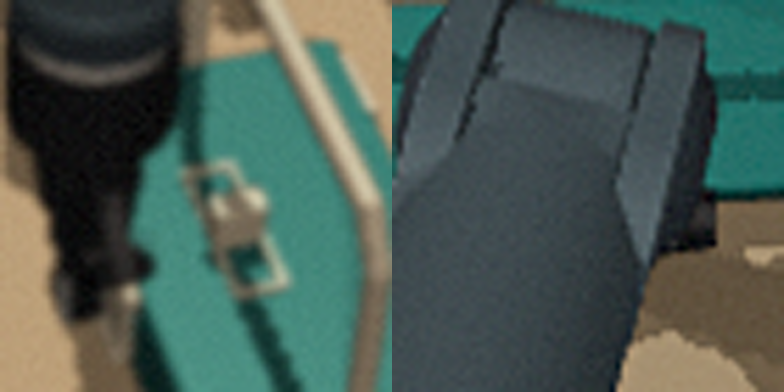

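```bash
python3 -m pendant '[0.5,0,-0.3,0,0, 1,0,0,0,0, 2,0,-1,0,0, 3,0,-1,0,0, 3,0,-1,0,0, 0,0,0,0,0]'
python3 - <<'E'
from h import *
d=read_camera("side");t=read_camera("top")
a=cv2.resize(d[150:220,250:320],None,fx=5.6,fy=5.6,interpolation=2);b=cv2.resize(t[130:200,225:295],None,fx=5.6,fy=5.6,interpolation=2)
cv2.imwrite("pics/s15.png",np.hstack([a,b]))
E
```

```text
time_s: 17.97
tool_pos: [0.5041, 0.0075, 0.0704]
tool_rot: [[-0.999, -0.034, -0.006], [-0.034, 0.999, 0.002], [0.006, 0.002, -1.0]]
wrist_force: [-0.6, -0.2, -0.5]
grip_width: 0.0001
```

View pics/s15.png

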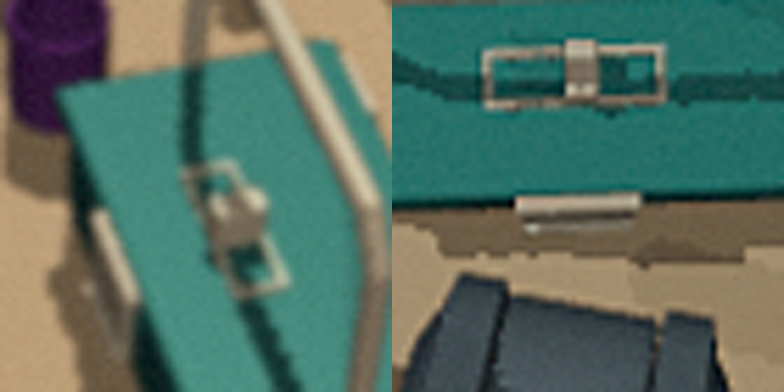

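```bash
cat >> h.py <<'E'
C=np.array([.6873,.0095]);YAW=.036
RB=np.array([[np.cos(YAW),-np.sin(YAW)],[np.sin(YAW),np.cos(YAW)]])
def box(P): return np.round(np.r_[RB.T@(P[:2]-C),P[2]]*1000,1)
def bproj(n,b): b=np.array(b)/1000;w=RB@b[:2]+C;return proj(n,[w[0],w[1],b[2]])
E
python3 - <<'E'
from h import *
T=lambda a,b:((a-392)/5.6+225-.4,b/5.6+130-.4)
S=lambda a,b:(a/5.6+250-.4,b/5.6+150-.4)
for z in(.030,.036,.045):print(z,box(onz("top",*T(525,230),z)),box(onz("top",*T(625,227),z)),box(onz("side",*S(90,288),z)),box(onz("side",*S(122,355),z)))
print("hinge",box(onz("top",*T(517,202),.076)),box(onz("top",*T(640,197),.076)))
import math
for th in (0,.1,.2,.3,.4,.5):
  for r,o in ((40,2.5),(40,7.5),):
    x=-71.5-r*math.sin(th)-o*math.cos(th); z=74-r*math.cos(th)+o*math.sin(th)
    t=[bproj("top",(x,y,z)) for y in (25,-25)];s=[bproj("side",(x,y,z)) for y in (25,-25)]
    print(th,o,*[np.round(((q+.4)-[225,130])*5.6+[392,0]) for q in t],*[np.round((q+.4-[250,150])*5.6) for q in s])
E
```

```text
0.03 [-78.1  26.   30. ] [-78.  -19.1  30. ] [-75.8  24.4  30. ] [-73.2 -18.2  30. ]
0.036 [-78.7  25.9  36. ] [-78.7 -19.   36. ] [-77.4  19.3  36. ] [-74.8 -23.   36. ]
0.045 [-79.7  25.6  45. ] [-79.7 -18.9  45. ] [-79.9  11.6  45. ] [-77.3 -30.2  45. ]
hinge [-70.9  27.8  76. ] [-70.3 -25.4  76. ]
0 2.5 [527. 220.] [638. 217.] [ 94. 280.] [125. 361.]
0 7.5 [527. 231.] [638. 228.] [ 83. 283.] [114. 363.]
0.1 2.5 [527. 229.] [638. 225.] [ 85. 281.] [116. 362.]
0.1 7.5 [527. 240.] [639. 236.] [ 75. 283.] [106. 363.]
0.2 2.5 [527. 237.] [639. 234.] [ 77. 282.] [108. 362.]
0.2 7.5 [527. 248.] [639. 244.] [ 67. 282.] [ 98. 363.]
0.3 2.5 [527. 245.] [639. 242.] [ 69. 282.] [100. 362.]
0.3 7.5 [528. 256.] [639. 252.] [ 59. 282.] [ 90. 362.]
0.4 2.5 [527. 253.] [639. 250.] [ 62. 281.] [ 92. 362.]
0.4 7.5 [528. 263.] [640. 260.] [ 52. 280.] [ 82. 361.]
0.5 2.5 [528. 260.] [639. 257.] [ 54. 279.] [ 85. 360.]
0.5 7.5 [528. 270.] [640. 266.] [ 45. 278.] [ 75. 359.]
```

```bash
python3 -m pendant '[0,0,-1.5,0,0, 0,0,-2.5,0,0, 0,0,-2.5,0,0, 0,0,-1.5,0,0, 0,0,0,0.12,0, 0,0,0,0.12,0, 0,0,0,0.12,8.54, 0,0,0,0.12,8.54, 0,0,0,0.12,8.54, 0,0,0,0.12,8.54, 0,0,0,0.12,8.54, 0,0,0,0.12,8.54]'
python3 -m pendant '[0,0,0,0.12,8.54, 0,0,0,0.12,8.54, 0,0,0,0.12,8.54, 0,0,0,0.12,8.54, 0,0,0,0.12,8.54, 0,0,0,0,8.54, 0,0,0,0,8.54]'
```

```text
time_s: 19.07
tool_pos: [0.5126, 0.0085, 0.1513]
tool_rot: [[-0.599, 0.801, 0.003], [0.801, 0.599, -0.001], [-0.003, 0.002, -1.0]]
wrist_force: [-0.6, 0.5, -0.1]
grip_width: 0.0724
time_s: 19.65
tool_pos: [0.5118, 0.0084, 0.1511]
tool_rot: [[-0.051, 0.999, 0.002], [0.999, 0.051, -0.001], [-0.001, 0.002, -1.0]]
wrist_force: [-0.3, 0.3, -0.1]
grip_width: 0.0854
```

```bash
python3 -m pendant '[-1,2,0,0.015,8.54, -1.3,2.5,0,0,8.54, -1,2,0,0,8.54, 0,0,0,0,8.54, 0,0,1.5,0,8.54, 0,0,2,0,8.54, 0,0,1.5,0,8.54, 0,0,0.8,0,8.54, 0,0,0,0,8.54, 0,0,0,0,8.54]'
python3 - <<'E'
from h import *
s=read_state();print(box(s["tool_pos"]),s["tool_rot"])
d=read_camera("side");t=read_camera("top");crop(d,210,110,330,210,6,"pics/s16.png");crop(t,200,90,310,190,6,"pics/t16.png")
E
```

```text
time_s: 20.48
tool_pos: [0.5761, -0.0223, 0.0925]
tool_rot: [[-0.033, 0.999, -0.001], [0.999, 0.033, -0.0], [-0.0, -0.001, -1.0]]
wrist_force: [0.0, -0.5, 0.3]
grip_width: 0.0853
[-112.3  -27.8   92.5] [[-3.27156560e-02  9.99464316e-01 -8.75660834e-04]
 [ 9.99464687e-01  3.27155026e-02 -1.88975616e-04]
 [-1.60226701e-04 -8.81374542e-04 -9.99999599e-01]]
```

View pics/s16.png

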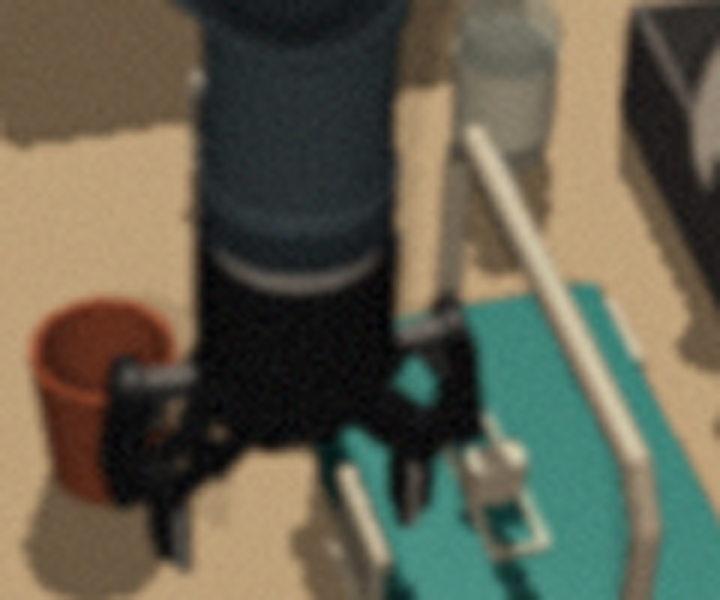

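View pics/t16.png

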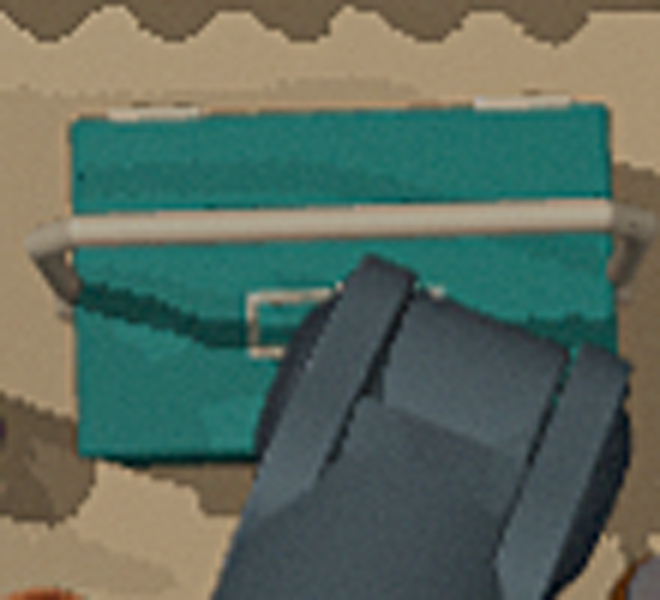

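Run:
```python
from h import *
o,d=ray("side",410/6+210-.4,522/6+110-.4)
for y in(-39,-28,-17):
    for z in np.arange(.08,.12,.005):
        P=onz("side",410/6+210-.4,522/6+110-.4,z);b=box(P)
        if abs(b[1]-y)<4:print(b)
for z in (77,85,92,105): print(z,[np.round((bproj("side",(-112+a,y,z))+.4-[210,110])*6) for a in(42.7,52) for y in(-39,-17)])
# knob corners
print([np.round((bproj("side",(x,-3.5+y,100.5))+.4-[210,110])*6) for x,y in((-30,7),(-30,-7),(-6,-7),(-6,7))])
```

```text
[-65.6 -37.5 110. ]
[-67.1 -41.8 115. ]
[-60.9 -24.7  95. ]
[-62.4 -29.  100. ]
[-57.8 -16.1  85. ]
[-59.3 -20.4  90. ]
77 [array([399., 581.]), array([383., 542.]), array([421., 577.]), array([405., 538.])]
85 [array([399., 568.]), array([384., 529.]), array([422., 564.]), array([405., 525.])]
92 [array([400., 557.]), array([384., 517.]), array([422., 552.]), array([406., 513.])]
105 [array([402., 535.]), array([385., 496.]), array([424., 530.]), array([408., 491.])]
[array([462., 450.]), array([473., 474.]), array([528., 463.]), array([517., 439.])]
```

```bash
python3 -m pendant '[0,0,0.6,0,8.54, 0,0,0.6,0,8.54, 0,0,0.5,0,8.54, 0,1,0,0,8.54, 0,0.8,0,0,8.54, 0,0,0,0,8.54, 0,0,0,0,8.54]'
python3 - <<'E'
from h import *
s=read_state();print(box(s["tool_pos"]))
d=read_camera("side");crop(d,240,130,340,220,8,"pics/s17.png")
E
```

```text
time_s: 21.17
tool_pos: [0.5957, -0.0218, 0.0761]
tool_rot: [[-0.033, 0.999, 0.001], [0.999, 0.033, -0.001], [-0.001, 0.001, -1.0]]
wrist_force: [-0.5, -0.3, -0.0]
grip_width: 0.0853
[-92.6 -28.   76.1]
```

View pics/s17.png

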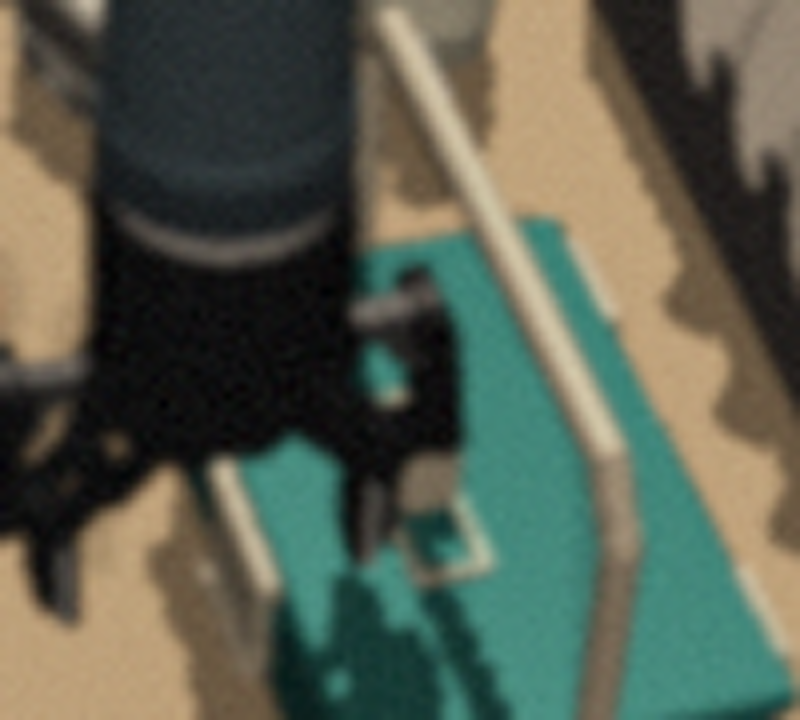

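```bash
python3 -m pendant '[0,0.5,0.1,0,8.54, 0,0.5,0,0,8.54, 0,0,0,0,8.54]'; python3 -m pendant '[0,0.2,0,0,8.54, 0,0.2,0,0,8.54, 0,0,0,0,8.54]'
python3 - <<'E'
from h import *
s=read_state();print(box(s["tool_pos"]))
d=read_camera("side");crop(d,240,130,340,220,8,"pics/s18.png")
t=read_camera("top");crop(t,210,90,300,170,8,"pics/t18.png")
E
```

```text
time_s: 21.47
tool_pos: [0.6057, -0.0213, 0.075]
tool_rot: [[-0.032, 0.999, 0.001], [0.999, 0.032, -0.0], [-0.0, 0.001, -1.0]]
wrist_force: [0.3, -0.0, 1.1]
grip_width: 0.0855
time_s: 21.72
tool_pos: [0.6088, -0.0213, 0.0748]
tool_rot: [[-0.032, 0.999, 0.0], [0.999, 0.032, -0.0], [-0.0, 0.0, -1.0]]
wrist_force: [0.7, -0.2, 0.4]
grip_width: 0.0855
[-79.5 -27.9  74.8]
```

View pics/s18.png

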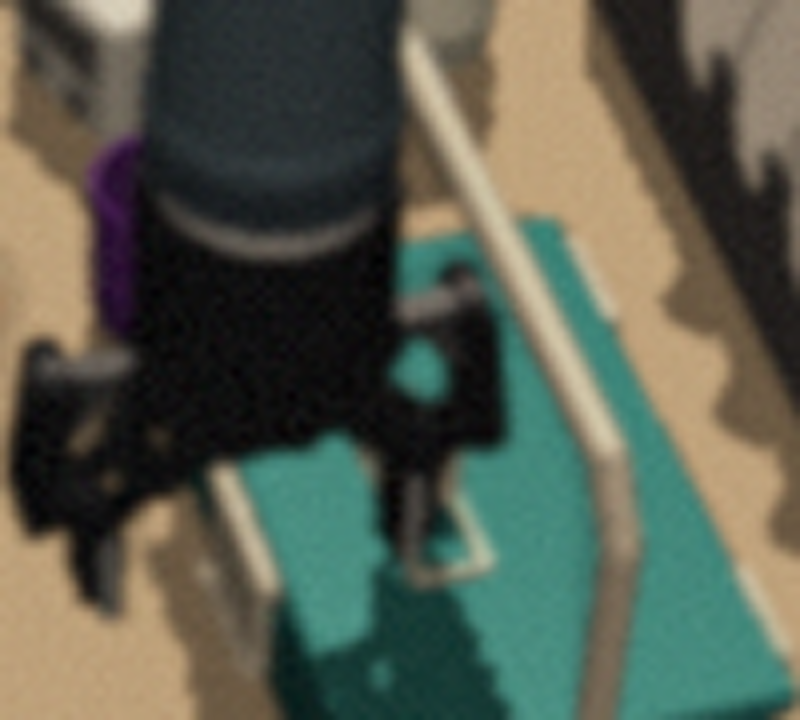

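View pics/t18.png

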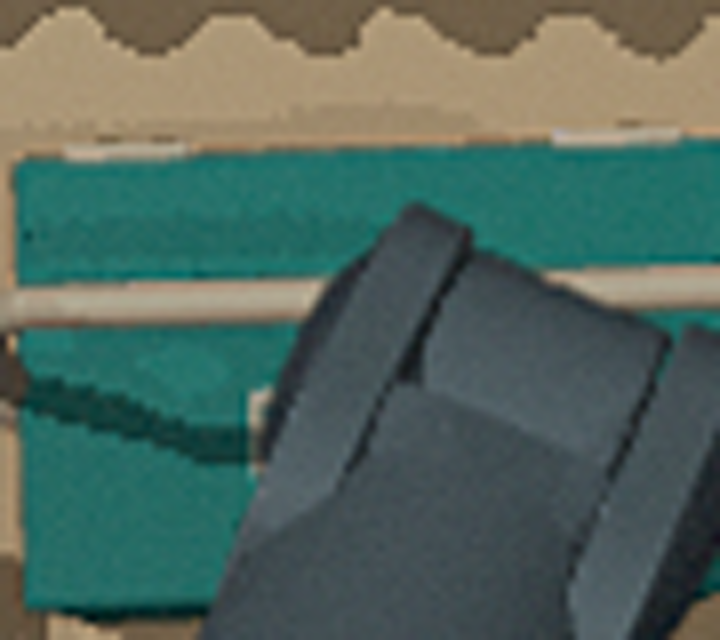

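Run:
```python
from h import *
P=lambda b:np.round((bproj("side",b)+.4-[240,130])*8)
for y in(-39,-28,-17):print(y,P((-6,y,185)),P((-6,y,179)),"knuck@185",P((-79.5+68,y,185)),"knob front right",P((-30,-10.5,100)),"finger out",P((-79.5+54,y,90)))
```

```text
-39 [518. 324.] [516. 339.] knuck@185 [500. 327.] knob front right [390. 473.] finger out [431. 559.]
-28 [505. 298.] [504. 313.] knuck@185 [487. 301.] knob front right [390. 473.] finger out [420. 533.]
-17 [493. 272.] [491. 287.] knuck@185 [475. 276.] knob front right [390. 473.] finger out [409. 507.]
```

```bash
python3 -m pendant '[0,0.15,0,0,8.54, 0.3,0,0,0,8.54, 0.4,0,0,0,8.54, 0.4,0,0,0,8.54, 0.4,0,0,0,8.54, 0,0,0,0,8.54]'
python3 - <<'E'
from h import *
s=read_state();print(box(s["tool_pos"]))
d=read_camera("side");crop(d,240,130,340,220,8,"pics/s19.png")
E
```

```text
time_s: 22.32
tool_pos: [0.6094, -0.0056, 0.0748]
tool_rot: [[-0.033, 0.999, -0.0], [0.999, 0.033, -0.0], [-0.0, -0.0, -1.0]]
wrist_force: [-0.8, -0.9, 0.6]
grip_width: 0.0853
[-78.4 -12.3  74.8]
```

View pics/s19.png

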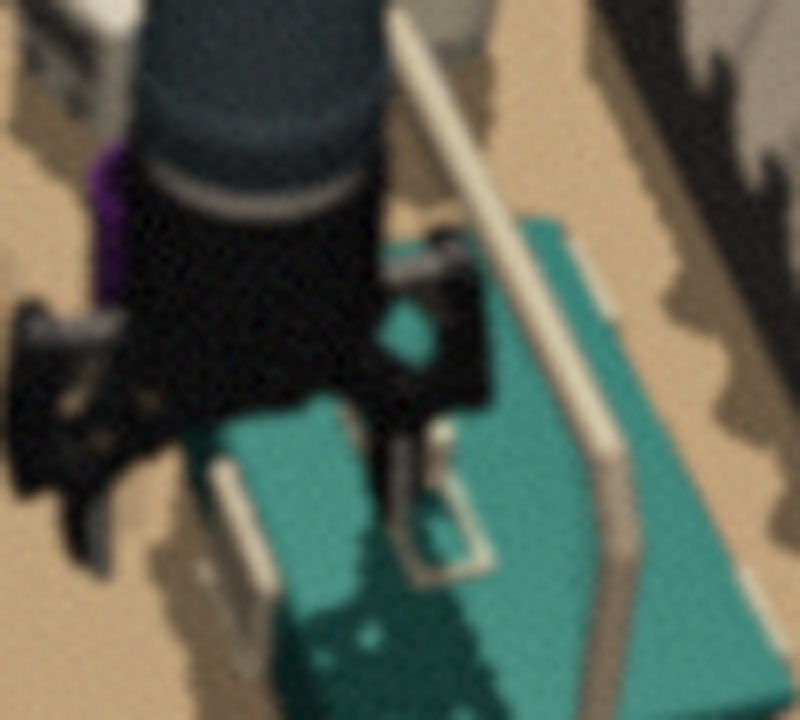

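```bash
python3 -m pendant '[0.4,0,0,0,8.54, 0.4,0,0,0,8.54, 0.4,0,0,0,8.54, 0.4,0,0,0,8.54, 0,0,0,0,8.54]'
python3 - <<'E'
from h import *
s=read_state();print(box(s["tool_pos"]))
d=read_camera("side");crop(d,240,120,340,210,8,"pics/s20.png")
E
```

```text
time_s: 22.78
tool_pos: [0.6088, 0.0112, 0.0747]
tool_rot: [[-0.034, 0.999, -0.001], [0.999, 0.034, 0.001], [0.001, -0.001, -1.0]]
wrist_force: [0.1, -0.4, 0.8]
grip_width: 0.0852
[-78.4   4.5  74.7]
```

View pics/s20.png

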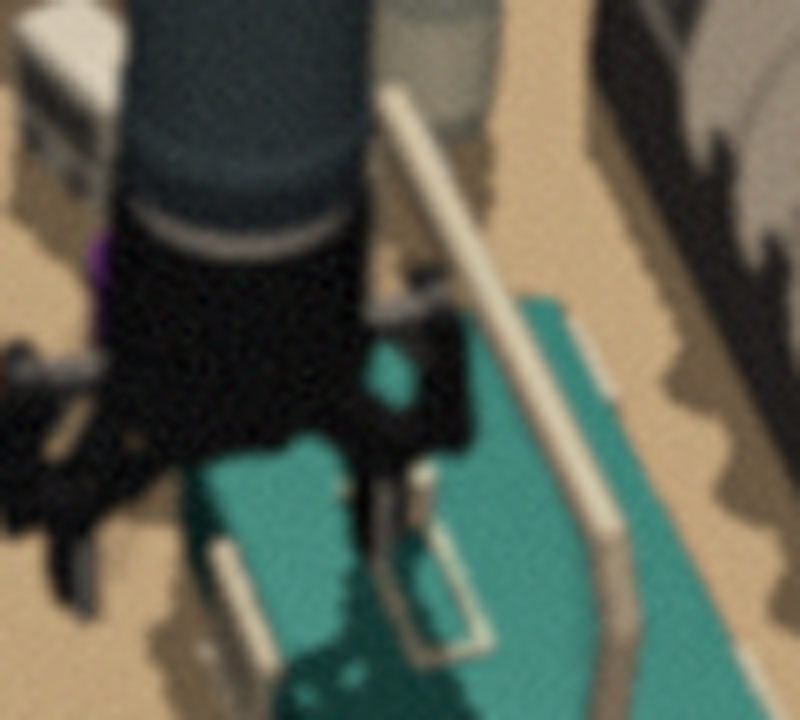

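Knob now at about (420,500), moving along with the finger. I'll continue to the stop.

```bash
python3 -m pendant '[0.3,0,0,0,8.54, 0.2,0,0,0,8.54, 0,0,0,0,8.54]';python3 -m pendant '[0.2,0,0,0,8.54, 0,0,0,0,8.54]';python3 -m pendant '[0.2,0,0,0,8.54, 0,0,0,0,8.54]'
python3 - <<'E'
from h import *
s=read_state();print(box(s["tool_pos"]),s["wrist_force"])
d=read_camera("side");crop(d,240,120,340,210,8,"pics/s21.png")
E
```

```text
time_s: 23.08
tool_pos: [0.6087, 0.0152, 0.0747]
tool_rot: [[-0.033, 0.999, -0.0], [0.999, 0.033, 0.0], [0.0, -0.0, -1.0]]
wrist_force: [0.2, -1.8, 0.8]
grip_width: 0.0854
time_s: 23.25
tool_pos: [0.6086, 0.0166, 0.0747]
tool_rot: [[-0.032, 0.999, -0.0], [0.999, 0.032, -0.0], [-0.0, -0.0, -1.0]]
wrist_force: [-0.1, -2.0, -0.5]
grip_width: 0.0858
time_s: 23.42
tool_pos: [0.6086, 0.017, 0.0748]
tool_rot: [[-0.03, 1.0, 0.0], [1.0, 0.03, -0.002], [-0.002, 0.0, -1.0]]
wrist_force: [0.9, -4.0, -0.9]
grip_width: 0.0855
[-78.4  10.3  74.8] [ 0.85777264 -4.01563231 -0.93265461]
```

View pics/s21.png

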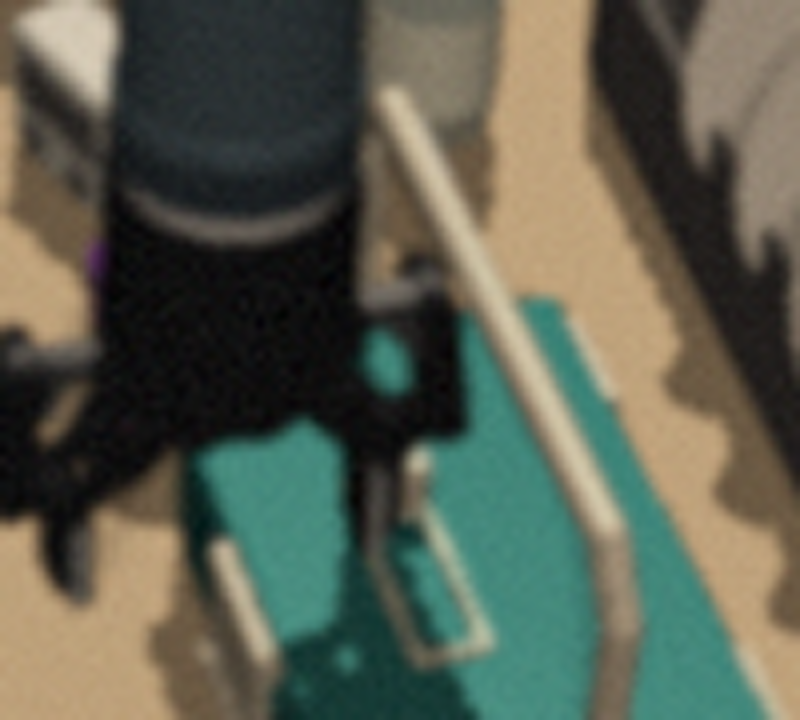

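Force builds at y_b≈10 mm, matching the predicted stop (9.5). One or two more nudges to confirm.

```bash
python3 -m pendant '[0.2,0,0,0,8.54, 0,0,0,0,8.54]';python3 -m pendant '[0.2,0,0,0,8.54, 0,0,0,0,8.54]';python3 -m pendant '[0.2,0,0,0,8.54, 0,0,0,0,8.54, 0,0,0,0,8.54]'
```

```text
time_s: 23.63
tool_pos: [0.6078, 0.0208, 0.0746]
tool_rot: [[-0.031, 1.0, -0.002], [1.0, 0.031, 0.001], [0.001, -0.002, -1.0]]
wrist_force: [-2.6, -3.6, 1.4]
grip_width: 0.0853
time_s: 23.8
tool_pos: [0.6078, 0.0208, 0.0746]
tool_rot: [[-0.03, 1.0, -0.001], [1.0, 0.03, -0.002], [-0.002, -0.001, -1.0]]
wrist_force: [-1.1, -4.8, 0.1]
grip_width: 0.0851
time_s: 24.05
tool_pos: [0.6078, 0.021, 0.0746]
tool_rot: [[-0.029, 1.0, -0.0], [1.0, 0.029, -0.004], [-0.004, -0.001, -1.0]]
wrist_force: [-1.2, -8.4, -0.6]
grip_width: 0.0854
```

```bash
python3 -m pendant '[-1,0,0,0,8.54, -1,0,0,0,8.54, 0,-1.5,0,0,8.54, 0,-2.5,0,0,8.54, 0,-3,0,0,8.54, 0,-3,-1,0,8.54, 0,-2,-2,0,8.54, 0,0,-3,0,8.54, 0,0,-3,0,8.54, 0,-2,-2,0,8.54, 0,0,0,0,8.54]'
python3 - <<'E'
from h import *
d=read_camera("side");t=read_camera("top")
cv2.imwrite("pics/fs.png",d);cv2.imwrite("pics/ft.png",t)
a=cv2.resize(d[150:220,250:320],None,fx=5.6,fy=5.6,interpolation=2);b=cv2.resize(t[120:190,225:295],None,fx=5.6,fy=5.6,interpolation=2)
cv2.imwrite("pics/s22.png",np.hstack([a,b]))
T=lambda q:np.round((q+.4-[225,120])*5.6+[392,0]);S=lambda q:np.round((q+.4-[250,150])*5.6)
for y in(-3.5,20.5,24.5,27.5): print(y,T(bproj("top",(-18,y,100.5))),S(bproj("side",(-18,y,100.5))))
E
```

```text
time_s: 24.97
tool_pos: [0.4705, 0.002, 0.189]
tool_rot: [[-0.034, 0.999, 0.006], [0.999, 0.034, 0.01], [0.01, 0.007, -1.0]]
wrist_force: [-0.5, -0.8, -0.6]
grip_width: 0.0854
-3.5 [585. 125.] [238. 202.]
20.5 [529. 126.] [221. 164.]
24.5 [519. 127.] [218. 158.]
27.5 [512. 127.] [216. 153.]
```

View pics/s22.png

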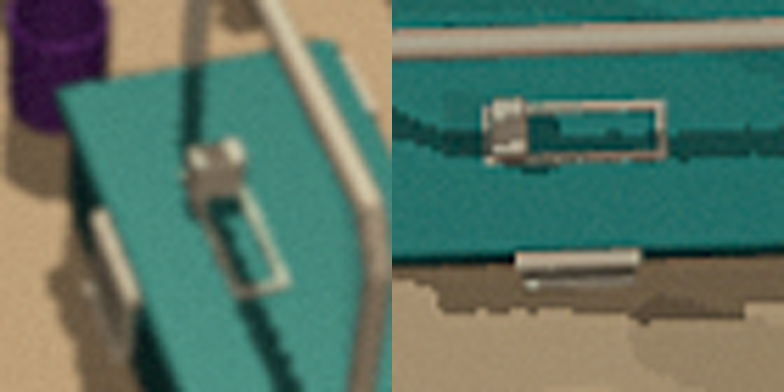

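View pics/ft.png

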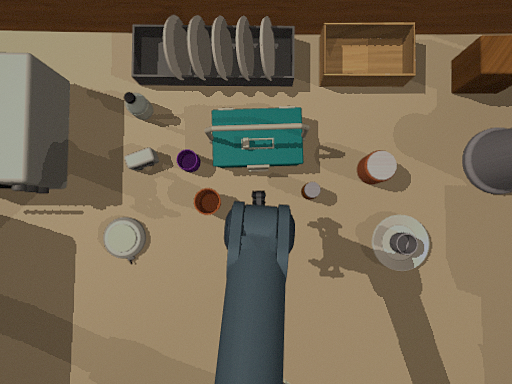

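```bash
python3 -m pendant '[0,0,0,0,8.54, 0,0,0,0,8.54]' | head -2; python3 -c "
from cell import *
print(close_job())"
```

```text
time_s: 25.23
tool_pos: [0.4688, 0.0004, 0.1838]
the job is handed in; nothing more can be done
None
```

I finished all three steps in order and handed the job in at about 25 s, but `close_job` gave no verdict.

- **Cup:** The steel strainer cup stands upright and released on the saucers, about 2 mm from the well's centre. The purple look-alike was not touched.
- **Latch:** The flap was pressed down with closed fingers. The last pictures show its lip about 78.5 mm in front of the box centre, where it should be at angle 0. I judge that good to about ±0.08 rad. The press ended with about 16 N upward and 13 N back on the tool, probably from the fingertips resting on the lip, so the pictures are my main evidence that it is shut.
- **Lock knob:** The pendant cannot lean the tool, so I pushed the knob with the side of the open front finger, staying in front of the handle. I saw no sign of contact with the handle. The force then rose to about 8 N with no more motion. The knob's picture position fits the left end stop, about 27.5 mm left of the box's centre line. The finger stopped about 4 mm further left than I had predicted; I relied on the force rise and the picture.

In the last top view the other things look unmoved, and the arm had backed away touching nothing.

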